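# Clear two piles of microscope parts into their holders

## Task

Take the two piles of microscope parts apart and put every part upright into its own holder: the filter cube flat in the square tray, the end cap flat in the round dish, the objective nose down in the collar on the hexagonal foot, the canister in the middle between the three pegs, and the vial in the hole of the white block. Let nothing tip over on the way, and leave everything standing still on the floor of its holder.

Things in the scene. Friction and masses are not known exactly. Their poses are not given: they have to be found in the camera images.
- filter_cube: black cube with a round green window; 40 x 40 mm wide, 38 mm tall, bottom of the first pile. Origin at the height of the underside; the 40 mm square reaches from -19 to 21 mm along its own x and from -18 to 22 mm along its own y, and a small lug (30 mm long, from 16 to 22 mm height) stands out 4 mm further on the -y side: grasp across x. z is up. 60 g.
- end_cap: turned aluminium end cap, a stepped solid disc lying flat, 14 mm tall: 36 mm in diameter from the underside to 10 mm height, 30 mm above that; at the start on top of the filter cube (underside 38 mm above the cube's underside). Origin at the centre of the underside, z up. 30 g; take it by its 36 mm edge.
- objective: metal microscope objective standing nose down, 46 mm tall, 28 mm in diameter at the widest, at the start standing on the end cap. Origin at the centre of its lower end (the nose), z up. 110 g. 15 mm in diameter at the very nose, 27 to 28 mm between 14 and 32 mm height (the barrel, to be gripped there), 20 mm at the top.
- canister: round white canister with a black lid (the lid does not come off), 56 mm tall; body 39 mm in diameter up to 40 mm height, lid 42 mm in diameter above; bottom of the second pile. Origin at the centre of the underside, z up. 40 g.
- vial: small brown vial with a black cap, 42 mm tall, 19 mm in diameter up to 33 mm height, cap 17 mm above that; at the start standing on the canister's lid. Origin at the centre of the underside, z up. 11 g.
- square_tray: holder of the filter cube, fixed: shallow square aluminium tray, 62 x 62 mm outside, 54 x 54 mm inside. Origin at the centre of its underside, x and y along its sides; its inner floor is 4 mm and its rim 10 mm above the origin. There is room for the cube only if its sides lie along the tray's (any of the four ways round).
- round_dish: holder of the end cap, fixed: shallow grey round dish, 60 mm outside, 52 mm inside diameter. Origin at the centre of its underside; inner floor 3 mm, rim 5.5 mm above it.
- hex_collar: holder of the objective, fixed: dark hexagonal foot, 66 mm across the flats, with a round aluminium collar on it, 50 mm outside, 42 mm inside diameter. Origin at the centre of the foot's underside; the floor inside the collar is 4 mm, the collar's rim 16 mm above it.
- three_peg_plate: holder of the canister, fixed: round black plate, 80 mm in diameter, 4 mm thick, with three upright steel pegs (8 mm in diameter, tops 22 mm above the origin, axes 32 mm from the centre, one of them on the plate's own +x axis, the others 120 degrees apart). Origin at the centre of its underside; the canister stands on the plate (4 mm above the origin), in the middle between the pegs.
- hole_block: holder of the vial, fixed: white square block, 50 x 50 mm, 18 mm tall, with one round hole 32 mm in diameter in its middle, 14 mm deep. Origin at the centre of the block's underside; the floor of the hole is 4 mm above it.
Things that resemble listed ones, but are neither listed nor needed, are in the scene too. What is shaped like the end_cap but blue is not meant. Leave any orange look-alike of the square_tray alone.

How it is judged:
By the outcome, as a careful person would: the job done as asked, in the order asked, and still so for the second after the job is handed in, with the robot touching nothing.
It also fails if it takes over 128 s, if anything falls off the work surface, if the arm or the gripper's body presses on something with over 40 N, if the wrist force passes 120 N, or if a joint passes its speed limit or range.

## Robot

A 6-joint arm with a two-finger parallel gripper is mounted at the origin on a cart in front of the work surface, level with it; the furniture and walls round the work are solid. World frame = base frame: x ahead of the robot, y to its left, z up, the work surface at z = 0. Lengths are in m, angles in rad, forces in N, time in s.
With the tool pointing down it reaches from about 0.375 to 0.925 m from the base axis. Payload 5.7 kg.
Tool frame: the origin (TCP) lies on the front face of the gripper's body, between the roots of the fingers; the fingertips stand 73 mm ahead of it and the grasp point (between the pads) lies 54 mm ahead of it; z points along the fingers, y is the direction in which the jaws open and shut (so a half turn about z gives the same grasp; the last joint's range is limited). The gripper opens to 85 mm and grips with 20 to 120 N. Pads are 22 mm wide; open, the fingers measure 114 mm over their backs; the gripper's body (76 mm by 85 mm) begins 54 mm behind the grasp point. The pads swing forward as they close: fully open they stand 13 mm farther back than shut.
Start: joints at [1.002, 0.359, 1.51, -0, 1.272, -0.115], TCP at [0.263, 0.539, 0.304] pointing down, gripper open.
Joint ranges: [-2.97, 2.97], [-1.01, 2.36], [0.21, 2.38], [-0.96, 4.11], [0.2, 2.71], [-2.98, 2.98]. Speed limits (rad/s): [2.39, 2.39, 3.14, 3.14, 3.14, 3.14].

## Interface

Orientations are given as a rotation vector (axis times angle).
In Python, from cell import env, snapshot, models gives the robot as it stands.
- The arm moves only by the tool step_arm, never from a script. Its argument "deltas" is a list that holds one entry, the list of rows, each a list of 5 numbers: the shift along the tool's x, y, z in m, then the turn about the tool's z in rad, then the gripper command: -1 is fully open, 1 is shut, values between are in proportion. A call has 1 to 5 rows; each row shifts and turns the commanded pose from where the row before left it, along the tool's axes as they then stand; what a row does not reach is not made up. A row lasts 1/10 s, in which the tool goes at most 50 mm and 8.59 degrees, less where a joint would pass 70% of its speed; a pose out of reach is approached as far as the arm can. A call with a gripper value outside its range is refused whole. The fingers move at their own pace and stop on an object; the grip force is fixed at half the most. Time passes only in rows, so rows that do not move let the fingers close. It gives the time, the measured TCP pose, the force and the opening at its end, in the units of the state.
- env.get_obs(): the state, without advancing time (a new reading comes with each control period).
- snapshot(name): name is "scene" or "side" or "wrist"; returns a dict with "image" (420x560x3 uint8, blue, green, red), "fx", "fy", "cx", "cy" (pixels), "T" (4x4, takes a point from camera to world coordinates); the wrist camera has in their place "T_tool_cam" (4x4, takes a point from camera to tool coordinates, whose origin is the TCP and whose axes are the flange's). Camera axes: x right, y up, looking along -z (the intrinsics and any distortion apply to the point x, -y, -z); pixel columns grow to the right and rows downward; lengths in m; the calibration is good to about 2 mm. A picture is of the moment at which its call begins: read the wrist's pose just before it. There is no depth.
- env.sign_off(): hands the job in, once; it reports no verdict.
Trained networks look in a picture, given as the dict that the camera call returned (one of the last four; its "shot" number tells which), for a name from the list of things; names that differ only in an ending like _2 or _b are one class to them, and where a whole thing is asked for, a point or a joint stands for the part that bears it (a point fixed in the world has none). Each returns a list of dicts, best first, with "p" (0 to 1); they miss things now and then, are a little off and sometimes report something else, mostly with a low value. They report only what shows in the picture. A call takes as long as a camera call. They do not tell look-alikes from the thing itself.
- models.search_frame(query, picture): "location" ([row, column] in pixels, amid what is visible of it).
- models.outline_of(query, picture): "pixels" (420x560 bool, what is visible of it) and "location" ([row, column] in pixels, amid what is visible of it).
- models.mark_of(query, picture): "location" ([row, column] in pixels: a listed point, or the origin of a listed thing).
The state is a dict: "time_s": time; "joints": joint angles; "joint_vel": joint speeds; "joint_torque": joint torques, N m; "eef_pos": TCP position; "tool_rot": TCP orientation; "wrist_force": force on the tool from outside, world axes, zero at the start; "wrist_torque": the same for the moment, N m; "finger_gap": finger opening in m.
Only numpy, scipy, OpenCV 4.12 (cv2) and the standard library are available. Lean on these libraries where they do the work, as an engineer would, in place of code of your own. Each camera call takes 0.05 s, during which the arm holds its last target. There are 200 camera calls.

## Working session

There is one attempt and no reset: what is moved stays moved. The work goes in short steps, Python scripts to look and compute and a tool call to move; the robot and the scene stay as the last step left them, time stands still between calls to the robot, and variables do not carry over. Pictures are saved under pics/ and viewed, about 12 in all and at most 16, crops included, and the job is handed in when it is done.

Besides the shell and the picture viewer there is one more tool, called after ">>>" as name(argument=value, ...) on one line, values as JSON. step_arm: Moves the arm, as the interface text tells. Its arguments: {"type":"object","properties":{"deltas":{"type":"array","items":{"type":"array","items":{"type":"array","items":{"type":"number"}}}}},"required":["deltas"]}

```bash
mkdir -p pics; ls
python3 - <<'E'
from cell import env,snapshot,models
import cv2,numpy as np
o=env.get_obs(); print({k:np.round(v,3) for k,v in o.items()})
for n in ["scene","side"]:
    s=snapshot(n); cv2.imwrite(f"pics/{n}0.png",s["image"]); print(n,s["fx"],s["fy"],s["cx"],s["cy"],s.keys()); print(np.round(s["T"],3))
E
```

```text
pics
{'time_s': np.float64(0.0), 'joints': array([ 1.002,  0.36 ,  1.511, -0.   ,  1.272, -0.115]), 'joint_vel': array([ 0.001, -0.   , -0.   ,  0.001,  0.001, -0.   ]), 'joint_torque': array([ 0.0000e+00, -5.2761e+01, -2.7862e+01, -0.0000e+00,  1.3000e-02,
       -0.0000e+00]), 'eef_pos': array([0.263, 0.539, 0.303]), 'tool_rot': array([-7.07e-01, -3.06e+00,  3.00e-03]), 'wrist_force': array([ 0.744,  0.487, -0.223]), 'wrist_torque': array([0.013, 0.028, 0.006]), 'finger_gap': np.float64(0.085)}
scene 514.7607043565183 514.7607043565183 268.9402413931067 213.00824567295703 dict_keys(['image', 'fx', 'fy', 'cx', 'cy', 'T', 'shot'])
[[-0.581  0.426 -0.693 -0.381]
 [-0.814 -0.31   0.491  0.632]
 [-0.006  0.85   0.527  0.772]
 [ 0.     0.     0.     1.   ]]
side 399.51663799060697 399.51663799060697 271.5726103123333 220.06143444615037 dict_keys(['image', 'fx', 'fy', 'cx', 'cy', 'T', 'shot'])
[[ 0.56   0.491 -0.667 -0.069]
 [-0.828  0.317 -0.462 -0.387]
 [-0.015  0.811  0.584  0.572]
 [ 0.     0.     0.     1.   ]]
```

View pics/scene0.png

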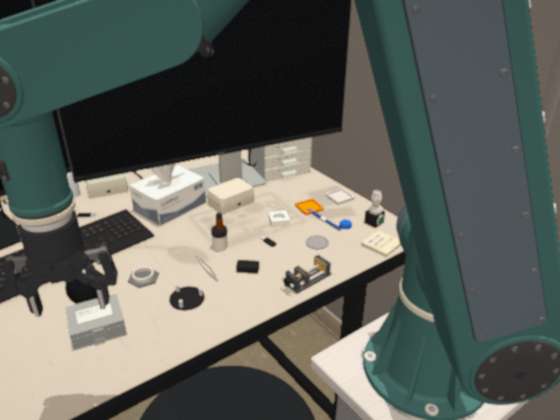

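View pics/side0.png

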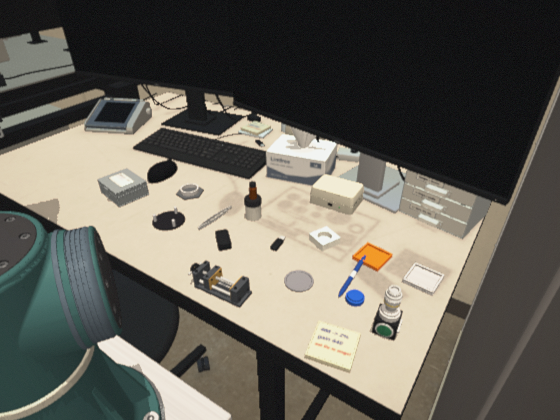

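The side view shows pile 1 (cube/cap/objective) at (388,315), pile 2 (canister/vial) at (253,203), tray (424,278), dish (299,281), block (324,237), hex collar (190,191) and peg plate (168,219). The look-alikes are the orange tray at (372,257) and the blue cap at (355,298). I'll leave both alone.

```bash
cat > h.py <<'E'
from cell import env,snapshot,models
import cv2,numpy as np
from scipy.spatial.transform import Rotation as R
def camT(s,o=None):
    if "T" in s: return s["T"]
    W=np.eye(4);W[:3,:3]=R.from_rotvec(o["tool_rot"]).as_matrix();W[:3,3]=o["eef_pos"]
    return W@s["T_tool_cam"]
def ray(s,rc,T):
    r,c=rc; d=np.array([(c-s["cx"])/s["fx"],-(r-s["cy"])/s["fy"],-1.])
    return T[:3,3],T[:3,:3]@d
def atz(s,rc,z,T):
    p,d=ray(s,rc,T); return p+d*(z-p[2])/d[2]
def proj(s,P,T):
    q=np.linalg.inv(T)@np.append(P,1); return np.array([s["cy"]-s["fy"]*q[1]/-q[2], s["cx"]+s["fx"]*q[0]/-q[2]])
def wrist():
    o=env.get_obs(); s=snapshot("wrist"); return s,camT(s,o),o
E
python3 - <<'E'
from h import *
Z=dict(filter_cube=0,end_cap=.038,objective=.052,canister=0,vial=.056,square_tray=0,round_dish=0,hex_collar=0,three_peg_plate=0,hole_block=0)
for n in ["scene","side"]:
    s=snapshot(n);T=camT(s)
    for q,z in Z.items():
        for m in models.mark_of(q,s)[:3]:
            print(n,q,round(m["p"],2),np.round(m["location"]),np.round(atz(s,m["location"],z,T),3))
s,T,o=wrist(); cv2.imwrite("pics/w0.png",s["image"]); print(np.round(s["T_tool_cam"],3),s["fx"])
E
```

```text
scene filter_cube 0.79 [220. 376.] [ 0.43  -0.307  0.   ]
scene end_cap 0.59 [211. 378.] [ 0.417 -0.298  0.038]
scene end_cap 0.49 [228. 347.] [ 0.405 -0.173  0.038]
scene objective 0.59 [206. 375.] [ 0.427 -0.293  0.052]
scene canister 0.55 [246. 218.] [0.581 0.114 0.   ]
scene vial 0.42 [228. 221.] [0.57  0.105 0.056]
scene square_tray 0.79 [205. 311.] [ 0.597 -0.211  0.   ]
scene square_tray 0.76 [194. 341.] [ 0.595 -0.326  0.   ]
scene square_tray 0.72 [220. 281.] [ 0.585 -0.092  0.   ]
scene round_dish 0.56 [246. 318.] [ 0.429 -0.097  0.   ]
scene hex_collar 0.63 [281. 140.] [0.566 0.333 0.   ]
scene three_peg_plate 0.78 [298. 186.] [0.447 0.274 0.   ]
scene hole_block 0.84 [221. 278.] [ 0.583 -0.082  0.   ]
scene hole_block 0.21 [212. 377.] [ 0.459 -0.34   0.   ]
side filter_cube 0.94 [329. 387.] [ 0.421 -0.291  0.   ]
side end_cap 0.85 [298. 350.] [ 0.418 -0.218  0.038]
side end_cap 0.54 [309. 389.] [ 0.433 -0.285  0.038]
side objective 0.56 [308. 392.] [ 0.424 -0.29   0.052]
side canister 0.6 [215. 252.] [0.576 0.117 0.   ]
side vial 0.47 [194. 261.] [0.595 0.103 0.056]
side square_tray 0.67 [253. 370.] [ 0.599 -0.184  0.   ]
side square_tray 0.61 [281. 425.] [ 0.579 -0.31   0.   ]
side round_dish 0.92 [282. 297.] [ 0.434 -0.099  0.   ]
side hex_collar 0.9 [191. 189.] [0.573 0.331 0.   ]
side three_peg_plate 0.75 [222. 168.] [0.44  0.275 0.   ]
side hole_block 0.75 [242. 324.] [ 0.579 -0.083  0.   ]
[[-0.     0.965  0.262  0.066]
 [ 1.     0.     0.     0.001]
 [ 0.     0.262 -0.965 -0.07 ]
 [ 0.     0.     0.     1.   ]] 308.5958422300827
```

>>> step_arm(deltas=[[[0,0,0,0.14,-1],[0,0,0,0.14,-1],[0,0,0,0.14,-1],[0,0,0,0.14,-1],[0,0,0,0.14,-1]]])

```text
time_s: 1.75
eef_pos: [0.263, 0.5392, 0.3038]
tool_rot: [-1.721, -2.628, 0.0]
wrist_force: [1.1, 0.0, -1.1]
finger_gap: 0.0854
```

>>> step_arm(deltas=[[[0,0,0,0.14,-1],[0,0,0,0.14,-1],[0,0,0,0.14,-1],[0,0,0,0,-1]]])

```text
time_s: 2.15
eef_pos: [0.263, 0.5393, 0.3039]
tool_rot: [2.226, 2.217, -0.0]
wrist_force: [-0.3, -0.2, 0.5]
finger_gap: 0.0851
```

>>> step_arm(deltas=[[[-0.038,0.028,0.004,0,-1],[-0.038,0.028,0.004,0,-1],[-0.038,0.028,0.004,0,-1],[-0.038,0.028,0.004,0,-1],[-0.038,0.028,0.004,0,-1]]])

```text
time_s: 2.65
eef_pos: [0.4033, 0.3474, 0.2839]
tool_rot: [2.219, 2.223, 0.001]
wrist_force: [0.9, 0.5, -0.1]
finger_gap: 0.0852
```

>>> step_arm(deltas=[[[-0.038,0.028,0.004,0,-1],[-0.038,0.028,0.004,0,-1],[-0.038,0.028,0.004,0,-1],[-0.038,0.028,0.004,0,-1],[-0.038,0.028,0.004,0,-1]]])

```text
time_s: 3.15
eef_pos: [0.5429, 0.1567, 0.2639]
tool_rot: [2.22, 2.223, 0.001]
wrist_force: [-0.2, 0.6, -0.0]
finger_gap: 0.0851
```

>>> step_arm(deltas=[[[-0.038,0.028,0.004,0,-1],[0,0,0,0,-1],[0,0,0,0,-1]]])

```text
time_s: 3.45
eef_pos: [0.5702, 0.1193, 0.2596]
tool_rot: [-2.224, -2.218, 0.001]
wrist_force: [-1.3, -0.1, -0.4]
finger_gap: 0.0855
```

Run:
```python
from h import *
s,T,o=wrist(); cv2.imwrite("pics/w1.png",s["image"]); print(o["eef_pos"],o["joints"])
for q,z in dict(canister=0,vial=.056).items():
    for m in models.mark_of(q,s)[:2]: print(q,round(m["p"],2),np.round(m["location"]),np.round(atz(s,m["location"],z,T),4))
    for m in models.outline_of(q,s)[:1]:
        ys,xs=np.nonzero(m["pixels"]); print(q,xs.min(),xs.max(),ys.min(),ys.max())
s=snapshot("scene"); cv2.imwrite("pics/scene1.png",s["image"][170:330,100:420].repeat(2,0).repeat(2,1))
```

```text
[0.57017682 0.11930813 0.25959302] [8.75907856e-02 3.77181526e-01 1.60138593e+00 2.62543292e-04
 1.16367337e+00 9.01914608e-02]
canister 0.71 [197. 282.] [0.5735 0.1132 0.    ]
canister 259 302 182 227
vial 0.89 [218. 282.] [0.5735 0.106  0.056 ]
vial 270 292 204 237
```

View pics/w1.png

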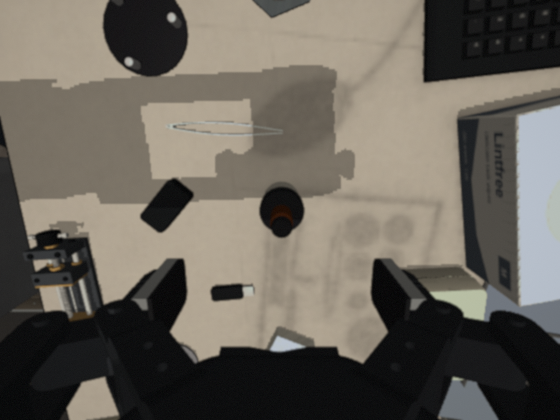

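Run:
```python
from h import *
s,T,o=wrist()
g=s["image"]
print(atz(s,(207,281),.056,T),atz(s,(227.5,282),.098,T))
cv2.imwrite("pics/c1.png",cv2.resize(g[160:260,220:340],None,fx=6,fy=6,interpolation=cv2.INTER_CUBIC))
for P in ([.5725,.114,.056],[.5725,.114,.098]): print(proj(s,np.array(P),T))
```

```text
[0.57155135 0.11817232 0.056     ] [0.57202034 0.11214122 0.098     ]
[211.38594315 282.02431462]
[225.26099937 282.61155603]
```

View pics/c1.png

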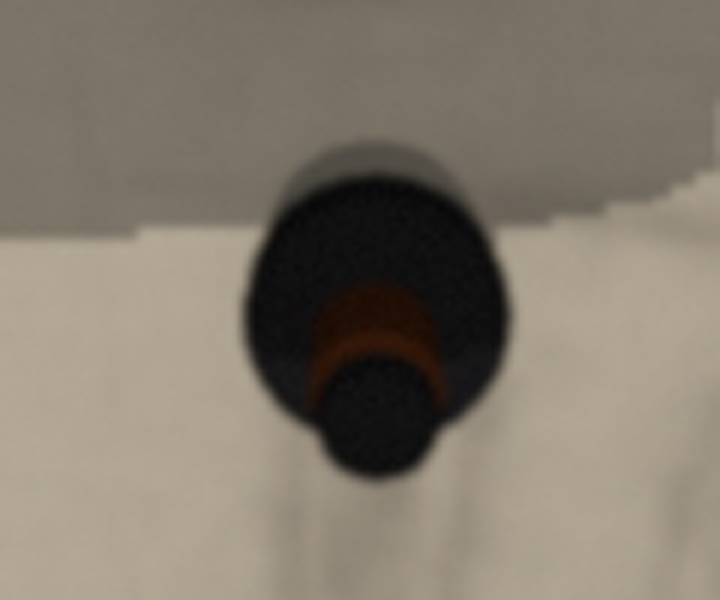

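>>> step_arm(deltas=[[[-0.008,0.0025,0.03,0,-1],[0,0,0.04,0,-1],[0,0,0.03,0,-1],[0,0,0.015,0,-1],[0,0,0,0,-1]]])

```text
time_s: 4.3
eef_pos: [0.5703, 0.1127, 0.1427]
tool_rot: [-2.221, -2.217, 0.006]
wrist_force: [-0.8, -0.4, 0.6]
finger_gap: 0.0857
```

>>> step_arm(deltas=[[[0,0,0,0,1],[0,0,0,0,1],[0,0,0,0,1],[0,0,0,0,1],[0,0,0,0,1]]])

```text
time_s: 4.8
eef_pos: [0.5726, 0.1124, 0.1459]
tool_rot: [2.224, 2.218, 0.001]
wrist_force: [-0.8, 0.1, 5.2]
finger_gap: 0.0166
```

>>> step_arm(deltas=[[[0,0,0,0,1],[0,0,0,0,1],[0,0,0,0,1]]])

```text
time_s: 5.1
eef_pos: [0.5726, 0.1123, 0.1459]
tool_rot: [2.224, 2.217, 0.001]
wrist_force: [-1.5, -0.5, 5.2]
finger_gap: 0.0162
```

Run:
```python
from h import *
s,T,o=wrist()
a=cv2.resize(s["image"][200:400,180:380],(600,600),interpolation=cv2.INTER_CUBIC)
cv2.imwrite("pics/c2w.png",a)
s=snapshot("side");b=cv2.resize(s["image"][130:250,200:310],(550,600),interpolation=cv2.INTER_CUBIC); cv2.imwrite("pics/c2.png",cv2.resize(np.hstack([a,b]),(800,417)))
```

```text
(no output)
```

View pics/c2.png

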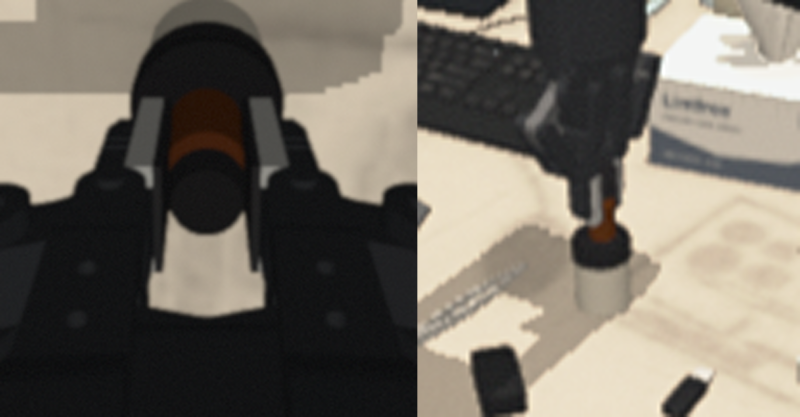

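>>> step_arm(deltas=[[[0,0,-0.01,0,1],[0,0,-0.02,0,1],[0,0,-0.02,0,1],[0,0,0,0,1]]])

```text
time_s: 5.6
eef_pos: [0.5742, 0.1125, 0.1981]
tool_rot: [2.222, 2.215, 0.007]
wrist_force: [-0.1, 0.9, -0.5]
finger_gap: 0.0164
```

Run:
```python
from h import *
s,T,o=wrist()
print(o["eef_pos"],o["finger_gap"],o["wrist_force"])
a=cv2.resize(s["image"][200:400,180:380],(600,600),interpolation=cv2.INTER_CUBIC)
s=snapshot("side");b=cv2.resize(s["image"][110:230,200:310],(550,600),interpolation=cv2.INTER_CUBIC); cv2.imwrite("pics/c3.png",cv2.resize(np.hstack([a,b]),(800,417)))
```

```text
[0.57417014 0.11246192 0.19814714] 0.016444662025912667 [-0.10516409  0.93693767 -0.54333493]
```

View pics/c3.png

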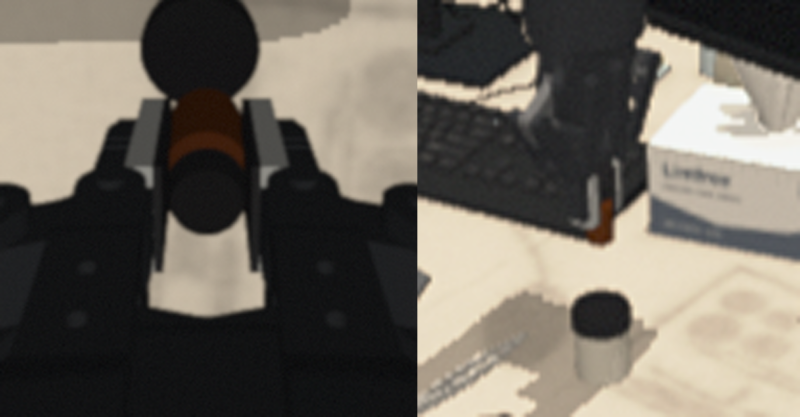

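>>> step_arm(deltas=[[[-0.02,0.001,0,0,1],[-0.04,0.002,0,0,1],[-0.04,0.002,0,0,1],[-0.04,0.002,0,0,1],[-0.035,0.001,0,0,1]]])

```text
time_s: 6.2
eef_pos: [0.579, -0.0644, 0.1938]
tool_rot: [-2.224, -2.217, 0.002]
wrist_force: [0.7, -0.6, -0.2]
finger_gap: 0.0164
```

>>> step_arm(deltas=[[[-0.02,0.0,0,0,1],[0,0,0,0,1],[0,0,0,0,1]]])

```text
time_s: 6.5
eef_pos: [0.579, -0.0827, 0.194]
tool_rot: [-2.225, -2.215, 0.001]
wrist_force: [-0.8, 0.4, -0.1]
finger_gap: 0.0166
```

Run:
```python
from h import *
s,T,o=wrist()
print(o["eef_pos"],o["finger_gap"],o["wrist_force"])
for m in models.mark_of("hole_block",s)[:2]: print(round(m["p"],2),np.round(m["location"]),np.round(atz(s,m["location"],0,T),4))
p=proj(s,np.array([.581,-.083,.018]),T);print(p)
g=s["image"].copy()
cv2.imwrite("pics/c4.png",cv2.resize(g[120:320,170:390],(660,600)))
```

```text
[ 0.57898476 -0.08268085  0.19396677] 0.01655450747981745 [-0.75768782  0.39833732 -0.11987307]
0.91 [203. 278.] [ 0.5782 -0.0798  0.    ]
[212.07190536 281.07255917]
```

View pics/c4.png

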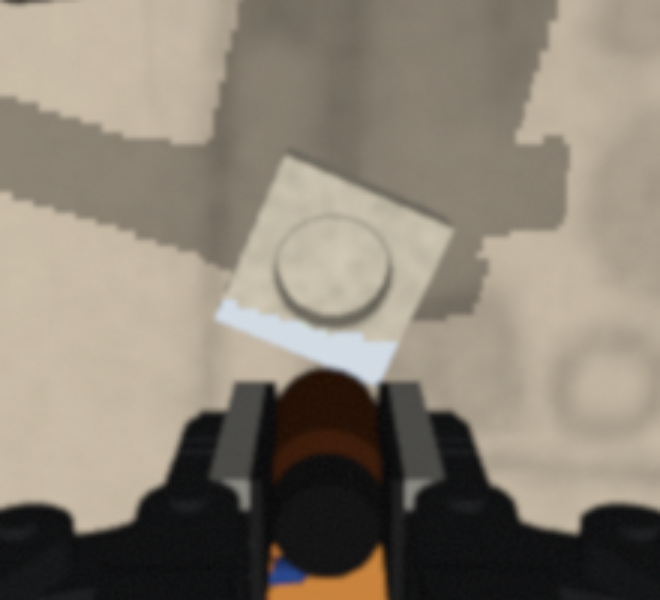

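>>> step_arm(deltas=[[[0.001,0.001,0.04,0,1],[0,0,0.04,0,1],[0,0,0.01,0,1],[0,0,0.006,0,1],[0,0,0,0,1]]])

```text
time_s: 7.1
eef_pos: [0.5809, -0.0812, 0.0991]
tool_rot: [-2.224, -2.219, 0.0]
wrist_force: [-0.3, 0.1, 0.5]
finger_gap: 0.0167
```

>>> step_arm(deltas=[[[0,0,0.002,0,1],[0,0,0,0,1],[0,0,0,0,1]]])

```text
time_s: 7.4
eef_pos: [0.5813, -0.0819, 0.098]
tool_rot: [2.224, 2.217, 0.001]
wrist_force: [0.5, -0.2, -0.2]
finger_gap: 0.0166
```

>>> step_arm(deltas=[[[0,0,0.002,0,1],[0,0,0.001,0,1],[0,0,0,0,1],[0,0,0,0,1]]])

```text
time_s: 7.8
eef_pos: [0.5806, -0.0818, 0.0938]
tool_rot: [-2.225, -2.218, 0.0]
wrist_force: [-1.4, -0.4, -0.1]
finger_gap: 0.0165
```

>>> step_arm(deltas=[[[0,0,0.001,0,1],[0,0,0,0,1],[0,0,0,0,1]]])

```text
time_s: 8.1
eef_pos: [0.5807, -0.0818, 0.0934]
tool_rot: [2.225, 2.218, -0.0]
wrist_force: [-2.1, 0.7, 5.2]
finger_gap: 0.0164
```

>>> step_arm(deltas=[[[0,0,0,0,0.5],[0,0,0,0,0.4],[0,0,0,0,0.2],[0,0,0,0,0.0],[0,0,0,0,0.0]]])

```text
time_s: 8.6
eef_pos: [0.5806, -0.0817, 0.0928]
tool_rot: [-2.225, -2.218, 0.0]
wrist_force: [0.3, 0.4, 0.5]
finger_gap: 0.043
```

>>> step_arm(deltas=[[[0,0,-0.01,0,0],[0,0,-0.03,0,-0.5],[0,0,-0.04,0,-1],[0.03,0,-0.02,0,-1],[0.04,0,0,0,-1]]])

```text
time_s: 9.1
eef_pos: [0.5836, -0.0128, 0.1975]
tool_rot: [2.223, 2.21, 0.007]
wrist_force: [1.0, 1.0, 0.2]
finger_gap: 0.0853
```

>>> step_arm(deltas=[[[0.045,-0.002,0,0,-1],[0.045,-0.002,0,0,-1],[0.03,-0.002,0,0,-1],[0.005,-0.002,0,0,-1],[0,0,0,0,-1]]])

```text
time_s: 9.6
eef_pos: [0.5729, 0.1141, 0.1934]
tool_rot: [2.222, 2.22, -0.0]
wrist_force: [0.4, -0.4, -0.1]
finger_gap: 0.0856
```

Run:
```python
from h import *
s,T,o=wrist()
print(o["eef_pos"],o["finger_gap"],o["wrist_force"])
cv2.imwrite("pics/w5.png",cv2.resize(s["image"][150:260,220:340],None,fx=5,fy=5))
for m in models.mark_of("canister",s)[:2]: print(round(m["p"],2),np.round(m["location"]),np.round(atz(s,m["location"],0,T),4))
m=models.outline_of("canister",s)[0]["pixels"].astype(np.uint8)
c=max(cv2.findContours(m,0,2)[0],key=cv2.contourArea);print(cv2.boundingRect(c))
d=(s["image"].max(2)<45)[150:250,230:340].astype(np.uint8)
for c in cv2.findContours(d,0,2)[0]:
    if cv2.contourArea(c)>300: (x,y),r=cv2.minEnclosingCircle(c);print(x+230,y+150,r,atz(s,(y+150,x+230),.056,T))
s=snapshot("side");cv2.imwrite("pics/s5.png",cv2.resize(s["image"][190:340,250:450],(800,600),interpolation=cv2.INTER_CUBIC))
```

```text
[0.57288935 0.11409934 0.19338194] 0.08559297096298656 [ 0.42090241 -0.44671083 -0.09517762]
0.7 [209. 276.] [0.5709 0.1113 0.    ]
(249, 188, 60, 68)
278.18368911743164 224.9645767211914 28.976177215576172 [0.57289851 0.11468348 0.056     ]
```

View pics/s5.png

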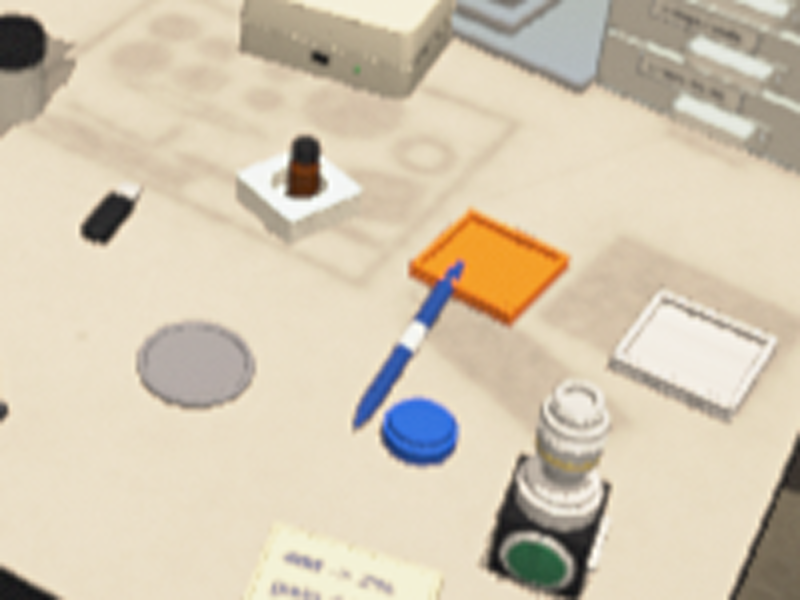

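>>> step_arm(deltas=[[[0,0,0.04,0,-1],[0,0,0.04,0,-1],[0,0,0.016,0,-1],[0,0,0,0,-1],[0,0,0,0,1]]])

```text
time_s: 10.3
eef_pos: [0.5737, 0.1124, 0.0971]
tool_rot: [2.226, 2.217, -0.0]
wrist_force: [0.6, 0.2, -0.2]
finger_gap: 0.0732
```

>>> step_arm(deltas=[[[0,0,0,0,1],[0,0,0,0,1],[0,0,0,0,1],[0,0,0,0,1],[0,0,0,0,1]]])

```text
time_s: 10.8
eef_pos: [0.5743, 0.1133, 0.0985]
tool_rot: [2.223, 2.217, 0.003]
wrist_force: [-0.6, -0.4, 5.7]
finger_gap: 0.0411
```

>>> step_arm(deltas=[[[0,0,-0.01,0,1],[0,0,-0.03,0,1],[0,0,-0.04,0,1],[0,0,-0.01,0,1],[0,0,0,0,1]]])

```text
time_s: 11.3
eef_pos: [0.5747, 0.1135, 0.1897]
tool_rot: [2.222, 2.216, 0.006]
wrist_force: [0.6, -0.2, -0.7]
finger_gap: 0.0409
```

>>> step_arm(deltas=[[[0.015,-0.012,0,0,1],[0.035,-0.03,0,0,1],[0.038,-0.031,0,0,1],[0.035,-0.03,0,0,1],[0.025,-0.02,0,0,1]]])

```text
time_s: 11.8
eef_pos: [0.446, 0.2631, 0.185]
tool_rot: [-2.222, -2.217, 0.008]
wrist_force: [0.5, 0.7, -0.6]
finger_gap: 0.041
```

>>> step_arm(deltas=[[[0.01,-0.008,0,0,1],[0,0,0,0,1],[0,0,0,0,1]]])

```text
time_s: 12.1
eef_pos: [0.4428, 0.2714, 0.1863]
tool_rot: [2.224, 2.219, -0.002]
wrist_force: [-0.3, -0.6, -0.9]
finger_gap: 0.0407
```

Run:
```python
from h import *
s,T,o=wrist()
print(o["eef_pos"],o["finger_gap"],o["wrist_force"])
for m in models.mark_of("three_peg_plate",s)[:2]: print(round(m["p"],2),np.round(m["location"]),np.round(atz(s,m["location"],0,T),4))
cv2.imwrite("pics/w6.png",cv2.resize(s["image"][120:330,160:400],None,fx=2.8,fy=2.8))
```

```text
[0.44276214 0.27135908 0.18628766] 0.04073321397159383 [-0.34330429 -0.61845499 -0.86824668]
0.81 [205. 280.] [0.4446 0.274  0.    ]
```

View pics/w6.png

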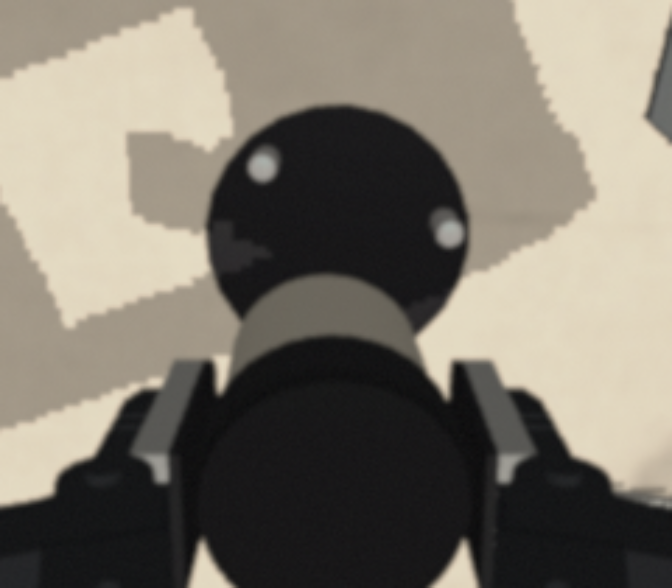

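Run:
```python
from h import *
s,T,o=wrist()
f=lambda x,y,z:atz(s,(120+y/2.8,160+x/2.8),z,T)
a=f(263,165,.022);b=f(450,234,.022);print(a,b,np.linalg.norm(a-b))
v=(b-a)[:2];n=np.array([v[1],-v[0]])/np.linalg.norm(v);print((a+b)[:2]/2+16*.001*n)
print("disc",f(337.5,234,.004),np.linalg.norm(f(207,230,.004)-f(468,230,.004)), f(337.5,104,.004))
```

```text
[0.4251012  0.29988531 0.022     ] [0.47695103 0.28019264 0.022     ] 0.05546355577660212
[0.44534521 0.27508145]
disc [0.44556648 0.27594474 0.004     ] 0.07855396520341393 [0.4456751  0.31468411 0.004     ]
```

>>> step_arm(deltas=[[[0.003,0.0025,0.02,0,1],[0,0,0.03,0,1],[0,0,0.02,0,1],[0,0,0.008,0,1],[0,0,0,0,1]]])

```text
time_s: 12.75
eef_pos: [0.4452, 0.2738, 0.1079]
tool_rot: [-2.226, -2.216, 0.003]
wrist_force: [0.2, -0.8, -0.5]
finger_gap: 0.041
```

>>> step_arm(deltas=[[[0,0,0.001,0,1],[0,0,0,0,1],[0,0,0,0,1]]])

```text
time_s: 13.05
eef_pos: [0.4459, 0.2749, 0.1088]
tool_rot: [2.224, 2.218, 0.003]
wrist_force: [-0.2, 0.5, 0.7]
finger_gap: 0.0406
```

>>> step_arm(deltas=[[[0,0,0.002,0,1],[0,0,0.002,0,1],[0,0,0,0,1],[0,0,0,0,1]]])

```text
time_s: 13.45
eef_pos: [0.4451, 0.2747, 0.1038]
tool_rot: [-2.225, -2.218, 0.001]
wrist_force: [1.2, -0.2, -0.3]
finger_gap: 0.0412
```

>>> step_arm(deltas=[[[0,0,0.001,0,1],[0,0,0,0,1],[0,0,0,0,1]]])

```text
time_s: 13.75
eef_pos: [0.4452, 0.2747, 0.1028]
tool_rot: [-2.225, -2.218, 0.0]
wrist_force: [-0.2, 0.7, -0.3]
finger_gap: 0.0404
```

>>> step_arm(deltas=[[[0,0,0.001,0,1],[0,0,0,0,1],[0,0,0,0,1]]])

```text
time_s: 14.05
eef_pos: [0.4452, 0.2748, 0.1025]
tool_rot: [2.225, 2.218, 0.0]
wrist_force: [-1.5, 0.0, 7.9]
finger_gap: 0.0406
```

>>> step_arm(deltas=[[[0,0,0.001,0,1],[0,0,0,0,1],[0,0,0,0,1]]])

```text
time_s: 14.35
eef_pos: [0.4452, 0.2748, 0.1024]
tool_rot: [2.225, 2.218, 0.001]
wrist_force: [-3.8, -1.4, 17.1]
finger_gap: 0.0407
```

>>> step_arm(deltas=[[[0,0,-0.001,0,1],[0,0,0,0,0],[0,0,0,0,-0.5],[0,0,0,0,-0.7],[0,0,0,0,-0.7]]])

```text
time_s: 14.85
eef_pos: [0.4452, 0.2746, 0.1016]
tool_rot: [-2.225, -2.218, 0.001]
wrist_force: [-0.3, -0.0, 0.8]
finger_gap: 0.0729
```

>>> step_arm(deltas=[[[0,0,-0.02,0,-0.7],[0,0,-0.04,0,-1],[0,0,-0.04,0,-1],[0,0,-0.04,0,-1],[0,0,-0.01,0,-1]]])

```text
time_s: 15.35
eef_pos: [0.4473, 0.2756, 0.2561]
tool_rot: [2.223, 2.216, 0.011]
wrist_force: [0.5, -0.1, -1.2]
finger_gap: 0.0857
```

Run:
```python
from h import *
s,T,o=wrist()
print(o["eef_pos"])
cv2.imwrite("pics/w7.png",cv2.resize(s["image"][120:330,160:400],None,fx=2.8,fy=2.8))
```

```text
[0.44725767 0.27562291 0.25614066]
```

View pics/w7.png

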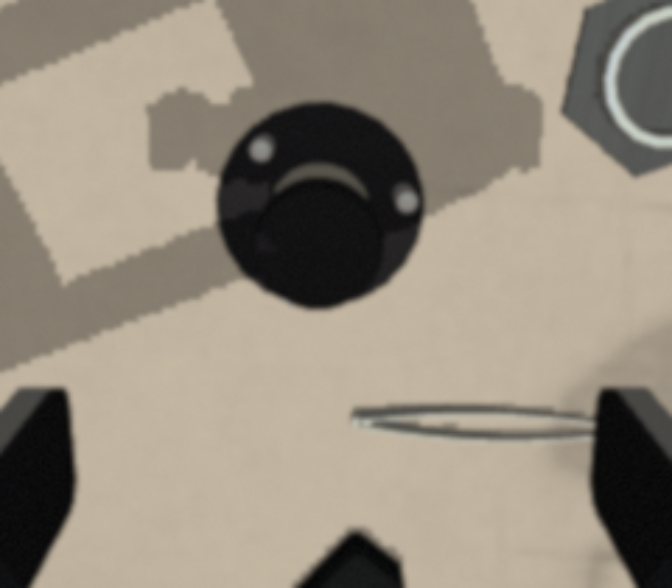

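>>> step_arm(deltas=[[[-0.03,0,0,0,-1],[-0.047,-0.002,0,0,-1],[-0.047,-0.002,0,0,-1],[-0.047,-0.002,0,0,-1],[-0.047,-0.002,0,0,-1]]])

```text
time_s: 15.9
eef_pos: [0.4353, 0.0552, 0.2505]
tool_rot: [-2.223, -2.218, 0.003]
wrist_force: [0.9, -0.5, -0.0]
finger_gap: 0.0857
```

>>> step_arm(deltas=[[[-0.047,-0.002,0,0,-1],[-0.047,-0.002,0,0,-1],[-0.047,-0.002,0,0,-1],[-0.047,-0.002,0,0,-1],[-0.047,-0.002,0,0,-1]]])

```text
time_s: 16.4
eef_pos: [0.4247, -0.1798, 0.2505]
tool_rot: [-2.224, -2.216, 0.001]
wrist_force: [0.7, 0.1, 0.6]
finger_gap: 0.0859
```

>>> step_arm(deltas=[[[-0.047,-0.002,0,0,-1],[-0.047,-0.002,0,0,-1],[-0.02,0,0,0,-1],[0,0,0,0,-1],[0,0,0,0,-1]]])

```text
time_s: 16.9
eef_pos: [0.4208, -0.2912, 0.2506]
tool_rot: [-2.224, -2.215, -0.001]
wrist_force: [-0.5, 1.1, -0.0]
finger_gap: 0.0856
```

Run:
```python
from h import *
s,T,o=wrist()
print(o["eef_pos"],o["joints"])
for q,z in dict(objective=.052,end_cap=.038,filter_cube=0,square_tray=0).items():
    for m in models.mark_of(q,s)[:3]: print(q,round(m["p"],2),np.round(m["location"]),np.round(atz(s,m["location"],z,T),4))
cv2.imwrite("pics/w8.png",cv2.resize(s["image"][100:330,130:410],None,fx=2.6,fy=2.6,interpolation=cv2.INTER_CUBIC))
```

```text
[ 0.42081029 -0.29121569  0.25064215] [-7.40694953e-01  2.92624591e-01  1.76158266e+00  5.48784973e-04
  1.09063841e+00 -7.36959295e-01]
objective 0.93 [202. 280.] [ 0.4218 -0.2881  0.052 ]
end_cap 0.68 [117. 311.] [ 0.4496 -0.215   0.038 ]
end_cap 0.62 [202. 281.] [ 0.4226 -0.2914  0.038 ]
filter_cube 0.7 [192. 278.] [ 0.4202 -0.2888  0.    ]
square_tray 0.88 [ 94. 447.] [ 0.586 -0.193  0.   ]
square_tray 0.66 [210. 426.] [ 0.5795 -0.3095  0.    ]
```

View pics/w8.png

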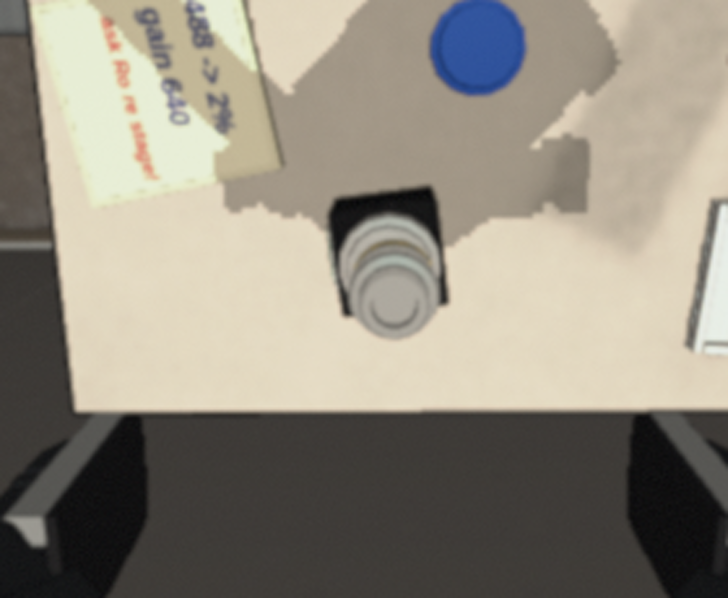

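Run:
```python
from h import *
s,T,o=wrist()
f=lambda x,y,z:atz(s,(100+y/2.6,130+x/2.6),z,T)
print("obj",f(394,297,.098)); print("cube edge",f(332,201,.038),f(434,188,.038),f(447,303,.038),"cap",f(390,262,.048),"tray left",f(715,205,.01),f(690,348,.01))
```

```text
obj [ 0.42401871 -0.2868248   0.098     ]
cube edge [ 0.40245789 -0.26805176  0.038     ] [ 0.4387511  -0.26347081  0.038     ] [ 0.44413514 -0.30595054  0.038     ] cap [ 0.42307914 -0.28806567  0.048     ] tray left [ 0.55066404 -0.27421215  0.01      ] [ 0.54662269 -0.33344005  0.01      ]
```

>>> step_arm(deltas=[[[0.004,0.003,0.03,0,-1],[0,0,0.04,0,-1],[0,0,0.03,0,-1],[0,0,0.01,0,-1],[0,0,0,0,-1]]])

```text
time_s: 17.7
eef_pos: [0.424, -0.2873, 0.141]
tool_rot: [-2.222, -2.217, 0.0]
wrist_force: [-0.3, -0.3, 0.5]
finger_gap: 0.0858
```

>>> step_arm(deltas=[[[0,0,0,0,0.1],[0,0,0,0,0.2],[0,0,0,0,0.3],[0,0,0,0,0.5],[0,0,0,0,1]]])

```text
time_s: 18.2
eef_pos: [0.4247, -0.2887, 0.143]
tool_rot: [2.224, 2.217, -0.001]
wrist_force: [-2.7, 0.7, 7.4]
finger_gap: 0.0256
```

>>> step_arm(deltas=[[[0,0,0,0,1],[0,0,0,0,1],[0,0,0,0,1]]])

```text
time_s: 18.5
eef_pos: [0.4246, -0.2887, 0.143]
tool_rot: [2.224, 2.217, -0.001]
wrist_force: [-1.0, 0.4, 8.1]
finger_gap: 0.0252
```

>>> step_arm(deltas=[[[0,0,-0.005,0,1],[0,0,-0.01,0,1],[0,0,-0.03,0,1],[0,0,-0.02,0,1],[0,0,0,0,1]]])

```text
time_s: 19.0
eef_pos: [0.426, -0.2895, 0.2101]
tool_rot: [2.22, 2.214, 0.001]
wrist_force: [0.9, -0.7, -0.3]
finger_gap: 0.0254
```

Run:
```python
from h import *
s,T,o=wrist()
print(o["eef_pos"],o["finger_gap"],o["wrist_force"])
a=cv2.resize(s["image"][130:330,180:380],(600,600),interpolation=cv2.INTER_CUBIC)
s=snapshot("side");b=cv2.resize(s["image"][220:340,340:450],(550,600),interpolation=cv2.INTER_CUBIC); cv2.imwrite("pics/c9.png",cv2.resize(np.hstack([a,b]),(800,417)))
```

```text
[ 0.42604781 -0.28948441  0.21005231] 0.025440492100014176 [ 0.91616513 -0.67693932 -0.28511706]
```

View pics/c9.png

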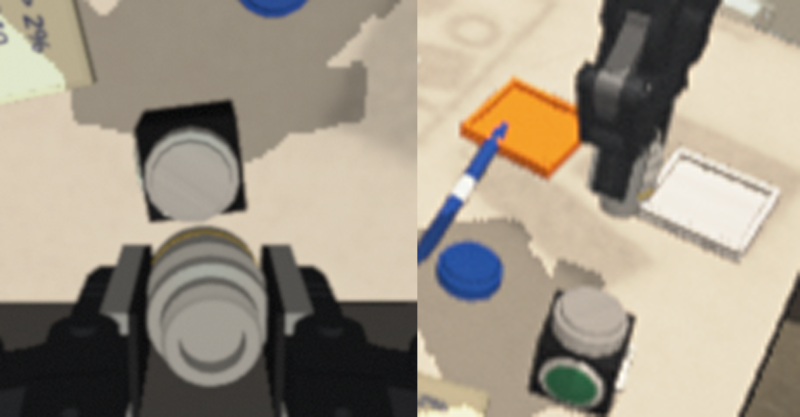

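>>> step_arm(deltas=[[[0.02,0.004,-0.01,0,1],[0.04,0.01,-0.01,0,1],[0.045,0.01,-0.01,0,1],[0.045,0.01,0,0,1],[0.045,0.01,0,0,1]]])

```text
time_s: 19.6
eef_pos: [0.4687, -0.0916, 0.2361]
tool_rot: [-2.225, -2.216, 0.001]
wrist_force: [0.9, 0.3, -1.2]
finger_gap: 0.025
```

>>> step_arm(deltas=[[[0.045,0.01,0,0,1],[0.045,0.01,0,0,1],[0.045,0.01,0,0,1],[0.045,0.01,0,0,1],[0.045,0.01,0,0,1]]])

```text
time_s: 20.1
eef_pos: [0.519, 0.1333, 0.2355]
tool_rot: [-2.224, -2.217, 0.003]
wrist_force: [-0.2, -0.4, -0.6]
finger_gap: 0.0254
```

>>> step_arm(deltas=[[[0.045,0.01,0,0,1],[0.045,0.01,0,0,1],[0.045,0.011,0,0,1],[0.04,0.011,0,0,1],[0.02,0.01,0,0,1]]])

```text
time_s: 20.6
eef_pos: [0.5717, 0.3297, 0.2349]
tool_rot: [-2.221, -2.22, 0.002]
wrist_force: [0.0, -1.0, -1.4]
finger_gap: 0.0254
```

>>> step_arm(deltas=[[[0,0,0,0,1],[0,0,0,0,1]]])

```text
time_s: 20.8
eef_pos: [0.5714, 0.3261, 0.235]
tool_rot: [-2.223, -2.219, 0.006]
wrist_force: [0.4, -0.0, -2.3]
finger_gap: 0.0254
```

Run:
```python
from h import *
s,T,o=wrist()
print(o["eef_pos"],o["finger_gap"],o["wrist_force"])
for m in models.mark_of("hex_collar",s)[:2]: print(round(m["p"],2),np.round(m["location"]),np.round(atz(s,m["location"],0,T),4))
for m in models.outline_of("hex_collar",s)[:1]:
    ys,xs=np.nonzero(m["pixels"]);print(xs.min(),xs.max(),ys.min(),ys.max(),atz(s,((ys.min()+ys.max())/2,(xs.min()+xs.max())/2),.002,T))
cv2.imwrite("pics/w10.png",cv2.resize(s["image"][110:330,160:400],None,fx=2.7,fy=2.7,interpolation=cv2.INTER_CUBIC))
```

```text
[0.57139751 0.32605564 0.23497422] 0.025418800781311587 [ 0.44991805 -0.02842065 -2.27914538]
0.72 [201. 277.] [0.5693 0.3203 0.    ]
244 313 161 233 [0.57089662 0.32532314 0.002     ]
```

View pics/w10.png

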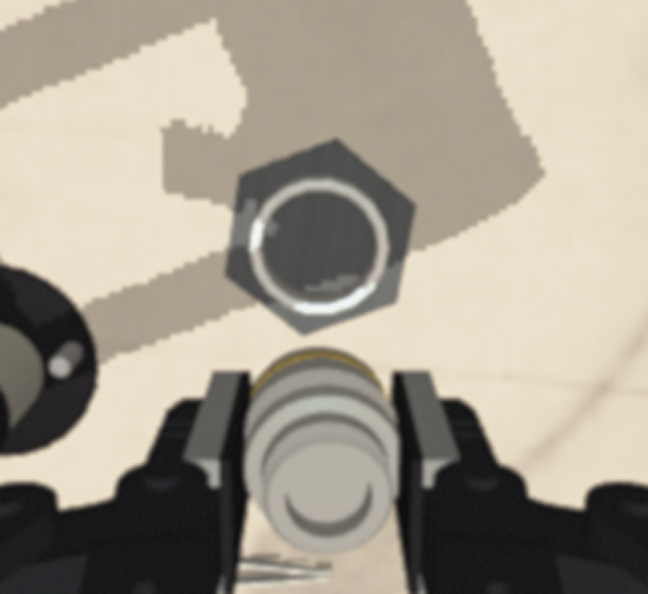

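Run:
```python
from h import *
s,T,o=wrist()
f=lambda x,y,z:atz(s,(110+y/2.7,160+x/2.7),z,T)
print(o["eef_pos"],f(319.5,247,.016),"objtop",f(324,487,o["eef_pos"][2]-.091+.046))
```

```text
[0.57160958 0.32496661 0.23609502] [0.5712233  0.32282065 0.016     ] objtop [0.57234287 0.32638294 0.19109502]
```

>>> step_arm(deltas=[[[-0.003,0,0.03,0,1],[0,0,0.045,0,1],[0,0,0.04,0,1],[0,0,0.015,0,1],[0,0,0.005,0,1]]])

```text
time_s: 21.5
eef_pos: [0.5713, 0.3222, 0.1003]
tool_rot: [-2.225, -2.216, 0.006]
wrist_force: [-0.7, 1.1, -1.0]
finger_gap: 0.0252
```

>>> step_arm(deltas=[[[0,0,0,0,1],[0,0,0,0,1],[0,0,0,0,1]]])

```text
time_s: 21.8
eef_pos: [0.5736, 0.3239, 0.104]
tool_rot: [2.224, 2.217, 0.005]
wrist_force: [-0.7, -0.6, -1.0]
finger_gap: 0.0253
```

>>> step_arm(deltas=[[[-0.001,-0.002,0.004,0,1],[0,0,0.002,0,1],[0,0,0,0,1],[0,0,0,0,1],[0,0,0,0,1]]])

```text
time_s: 22.3
eef_pos: [0.5704, 0.3223, 0.0959]
tool_rot: [2.225, 2.218, -0.0]
wrist_force: [-0.1, -0.0, -0.9]
finger_gap: 0.0256
```

>>> step_arm(deltas=[[[0,0,0.001,0,1],[0,0,0,0,1],[0,0,0,0,1]]])

```text
time_s: 22.6
eef_pos: [0.5705, 0.3224, 0.0952]
tool_rot: [2.225, 2.218, 0.001]
wrist_force: [-1.0, -0.1, 1.9]
finger_gap: 0.026
```

>>> step_arm(deltas=[[[0,0,0.001,0,1],[0,0,0,0,1],[0,0,0,0,1]]])

```text
time_s: 22.9
eef_pos: [0.5706, 0.3225, 0.095]
tool_rot: [2.225, 2.218, 0.001]
wrist_force: [-2.3, 0.0, 8.2]
finger_gap: 0.0255
```

>>> step_arm(deltas=[[[0,0,-0.001,0,0.3],[0,0,0,0,0],[0,0,0,0,-0.3],[0,0,0,0,-0.3],[0,0,-0.01,0,-0.3]]])

```text
time_s: 23.4
eef_pos: [0.5693, 0.3218, 0.1037]
tool_rot: [-2.224, -2.217, 0.005]
wrist_force: [0.1, 0.1, 0.2]
finger_gap: 0.0557
```

>>> step_arm(deltas=[[[0,0,-0.04,0,-0.3],[0,0,-0.04,0,0.1],[-0.03,-0.006,-0.02,0,0.1],[-0.045,-0.013,0,0,0.1],[-0.045,-0.013,0,0,0.1]]])

```text
time_s: 23.9
eef_pos: [0.5384, 0.2018, 0.2068]
tool_rot: [2.221, 2.218, 0.005]
wrist_force: [0.6, 0.4, -1.0]
finger_gap: 0.0386
```

>>> step_arm(deltas=[[[-0.045,-0.013,0,0,0.1],[-0.045,-0.013,0,0,0.1],[-0.045,-0.013,0,0,0.1],[-0.045,-0.013,0,0,0.1],[-0.045,-0.013,0,0,0.1]]])

```text
time_s: 24.4
eef_pos: [0.4718, -0.024, 0.2057]
tool_rot: [2.224, 2.218, 0.001]
wrist_force: [1.0, -0.2, -0.7]
finger_gap: 0.0386
```

>>> step_arm(deltas=[[[-0.045,-0.013,0.02,0,0.1],[-0.045,-0.013,0.02,0,0.1],[-0.045,-0.013,0.02,0,0.1],[0,0,0.02,0,0.1],[0,0,0.02,0,0.1]]])

```text
time_s: 24.9
eef_pos: [0.4337, -0.157, 0.106]
tool_rot: [2.228, 2.213, 0.001]
wrist_force: [0.2, 0.7, -0.0]
finger_gap: 0.0385
```

>>> step_arm(deltas=[[[0,0,0,0,0.1],[0,0,0,0,0.1]]])

```text
time_s: 25.1
eef_pos: [0.4337, -0.1548, 0.1064]
tool_rot: [-2.224, -2.218, 0.0]
wrist_force: [0.8, 0.4, -0.2]
finger_gap: 0.0383
```

>>> step_arm(deltas=[[[-0.012,0,0.01,0,0.1],[0,0,0.012,0,0.1],[0,0,0.006,0,0.1],[0,0,0,0,0.1],[0,0,0,0,0.1]]])

```text
time_s: 25.6
eef_pos: [0.4338, -0.1669, 0.0782]
tool_rot: [2.224, 2.218, -0.0]
wrist_force: [0.4, -0.2, -0.3]
finger_gap: 0.0385
```

>>> step_arm(deltas=[[[0,0,0.002,0,0.1],[0,0,0,0,0.1],[0,0,0,0,0.1]]])

```text
time_s: 25.9
eef_pos: [0.4337, -0.1668, 0.0762]
tool_rot: [2.224, 2.218, -0.0]
wrist_force: [0.4, -0.0, -0.5]
finger_gap: 0.0386
```

>>> step_arm(deltas=[[[0,0,0.002,0,0.1],[0,0,0,0,0.1],[0,0,0,0,0.1]]])

```text
time_s: 26.2
eef_pos: [0.4336, -0.1668, 0.074]
tool_rot: [-2.225, -2.218, 0.0]
wrist_force: [0.8, -0.1, -0.7]
finger_gap: 0.0387
```

>>> step_arm(deltas=[[[0,0,0.001,0,0.1],[0,0,0,0,0.1],[0,0,0,0,0.1]]])

```text
time_s: 26.5
eef_pos: [0.4336, -0.1668, 0.073]
tool_rot: [-2.225, -2.218, 0.0]
wrist_force: [-0.0, -0.1, 0.1]
finger_gap: 0.0386
```

>>> step_arm(deltas=[[[0,0,0.001,0,0.1],[0,0,0,0,0.1],[0,0,0,0,0.1]]])

```text
time_s: 26.8
eef_pos: [0.4336, -0.1668, 0.072]
tool_rot: [-2.225, -2.218, 0.0]
wrist_force: [0.5, -0.4, 0.1]
finger_gap: 0.0382
```

>>> step_arm(deltas=[[[0,0,0.001,0,0.1],[0,0,0,0,0.1],[0,0,0,0,0.1]]])

```text
time_s: 27.1
eef_pos: [0.4337, -0.1669, 0.0713]
tool_rot: [2.224, 2.218, -0.0]
wrist_force: [-1.1, 1.8, 4.3]
finger_gap: 0.0383
```

>>> step_arm(deltas=[[[0,0,0.001,0,0.1],[0,0,0,0,0.1],[0,0,0,0,0.1]]])

```text
time_s: 27.4
eef_pos: [0.4337, -0.1668, 0.0712]
tool_rot: [2.224, 2.218, 0.0]
wrist_force: [-3.0, 1.3, 20.6]
finger_gap: 0.0385
```

>>> step_arm(deltas=[[[0,0,0.001,0,0.1],[0,0,0,0,0.1],[0,0,0,0,0.1]]])

```text
time_s: 27.7
eef_pos: [0.4337, -0.1668, 0.0712]
tool_rot: [2.224, 2.217, 0.0]
wrist_force: [-4.6, 2.3, 35.6]
finger_gap: 0.0389
```

>>> step_arm(deltas=[[[0,0,-0.02,0,0.1],[0,0,-0.04,0,-1],[0,0,-0.04,0,-1],[-0.04,-0.003,-0.03,0,-1],[-0.045,-0.003,0,0,-1]]])

```text
time_s: 28.2
eef_pos: [0.4292, -0.2528, 0.2032]
tool_rot: [2.216, 2.216, 0.002]
wrist_force: [1.9, -0.9, -0.9]
finger_gap: 0.0854
```

>>> step_arm(deltas=[[[-0.037,-0.003,0,0,-1],[0,0,0,0,-1],[0,0,0,0,-1],[0,0,0,0,-1]]])

```text
time_s: 28.6
eef_pos: [0.4237, -0.2875, 0.1985]
tool_rot: [-2.223, -2.217, -0.0]
wrist_force: [0.4, -0.3, -0.5]
finger_gap: 0.0857
```

Run:
```python
from h import *
s,T,o=wrist()
print(o["eef_pos"],o["wrist_force"])
for q,z in dict(end_cap=.038,filter_cube=0).items():
    for m in models.mark_of(q,s)[:3]: print(q,round(m["p"],2),np.round(m["location"]),np.round(atz(s,m["location"],z,T),4))
for m in models.outline_of("end_cap",s)[:2]:
    ys,xs=np.nonzero(m["pixels"]);print(m["p"],xs.min(),xs.max(),ys.min(),ys.max(),atz(s,((ys.min()+ys.max())/2,(xs.min()+xs.max())/2),.046,T))
a=cv2.resize(s["image"][150:290,210:350],(600,600),interpolation=cv2.INTER_CUBIC)
s=snapshot("side");b=cv2.resize(s["image"][160:240,150:230],(600,600),interpolation=cv2.INTER_CUBIC); cv2.imwrite("pics/c11.png",cv2.resize(np.hstack([a,b]),(800,400)))
```

```text
[ 0.42366041 -0.28750052  0.19847164] [ 0.38398588 -0.29145088 -0.5063627 ]
end_cap 0.94 [220. 277.] [ 0.4224 -0.2895  0.038 ]
end_cap 0.93 [119. 315.] [ 0.4498 -0.2147  0.038 ]
filter_cube 0.69 [209. 273.] [ 0.419  -0.2908  0.    ]
0.92 295 338 97 142 [ 0.4502282  -0.21494773  0.046     ]
0.61 252 299 197 244 [ 0.42139701 -0.28789989  0.046     ]
```

View pics/c11.png

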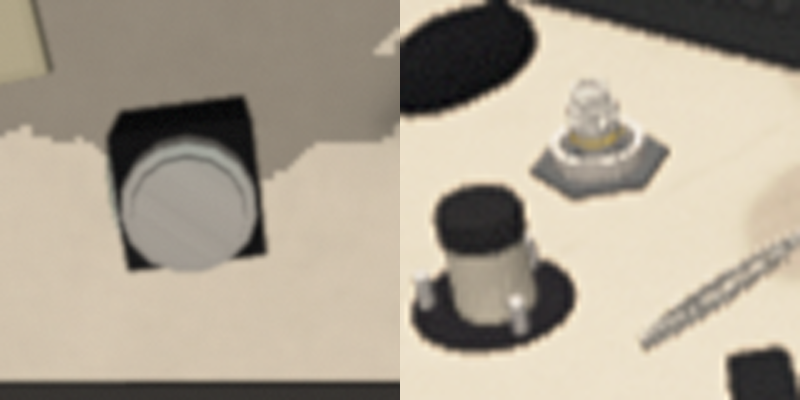

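Run:
```python
from h import *
s,T,o=wrist()
f=lambda x,y,z:atz(s,(150+y/2.857,210+x/2.857),z,T)
print(o["eef_pos"],"cap",f(188.5,205,.048),"cube",f(187.5,183.5,.038),f(247,97,.038),f(267,253,.038),f(128,270,.038))
```

```text
[ 0.42428802 -0.287742    0.1988474 ] cap [ 0.42254328 -0.28881126  0.048     ] cube [ 0.42220269 -0.28575124  0.038     ] [ 0.4381055  -0.26194474  0.038     ] [ 0.44424476 -0.30589291  0.038     ] [ 0.4054298  -0.31086026  0.038     ]
```

>>> step_arm(deltas=[[[-0.001,-0.0015,0.03,0,-1],[0,0,0.03,0,-1],[0,0,0.015,0,-1],[0,0,0,0,-1],[0,0,0,0,-1]]])

```text
time_s: 29.4
eef_pos: [0.4229, -0.2896, 0.1241]
tool_rot: [-2.224, -2.218, 0.0]
wrist_force: [0.4, -0.3, 0.0]
finger_gap: 0.0854
```

>>> step_arm(deltas=[[[0,0,0,0,-1],[0,0,0,0,-1]]])

```text
time_s: 29.6
eef_pos: [0.4234, -0.2902, 0.125]
tool_rot: [2.223, 2.217, 0.0]
wrist_force: [0.5, -0.5, 0.4]
finger_gap: 0.0856
```

>>> step_arm(deltas=[[[0.001,-0.001,0.011,0,-1],[0,0,0,0,0],[0,0,0,0,0],[0,0,0,0,0],[0,0,0,0,0]]])

```text
time_s: 30.1
eef_pos: [0.4218, -0.2888, 0.113]
tool_rot: [2.225, 2.218, -0.0]
wrist_force: [-0.5, -0.0, -0.9]
finger_gap: 0.0427
```

>>> step_arm(deltas=[[[0,0,-0.0005,0,0.1],[0,0,0,0,0.2],[0,0,0,0,0.5],[0,0,0,0,1],[0,0,0,0,1]]])

```text
time_s: 30.6
eef_pos: [0.4218, -0.2888, 0.1141]
tool_rot: [2.224, 2.218, -0.0]
wrist_force: [-1.1, 0.9, 7.3]
finger_gap: 0.0318
```

>>> step_arm(deltas=[[[0,0,0,0,1],[0,0,0,0,1],[0,0,0,0,1]]])

```text
time_s: 30.9
eef_pos: [0.4218, -0.2888, 0.1141]
tool_rot: [2.224, 2.218, -0.0]
wrist_force: [-0.6, 1.3, 6.5]
finger_gap: 0.0313
```

>>> step_arm(deltas=[[[0,0,-0.003,0,1],[0,0,-0.007,0,1],[0,0,-0.02,0,1],[0,0,-0.03,0,1],[0,0,0,0,1]]])

```text
time_s: 31.4
eef_pos: [0.4235, -0.2902, 0.1769]
tool_rot: [2.22, 2.214, 0.0]
wrist_force: [0.2, -0.7, -0.1]
finger_gap: 0.0314
```

Run:
```python
from h import *
s,T,o=wrist()
print(o["eef_pos"],o["wrist_force"],o["finger_gap"])
for m in models.outline_of("filter_cube",s)[:2]:
    ys,xs=np.nonzero(m["pixels"]);print("cube",m["p"],xs.min(),xs.max(),ys.min(),ys.max(), m["pixels"].sum())
    np.save("cube.npy",m["pixels"])
for m in models.outline_of("end_cap",s)[:2]:
    ys,xs=np.nonzero(m["pixels"]);print("cap",m["p"],xs.min(),xs.max(),ys.min(),ys.max())
cv2.imwrite("pics/full12.png",s["image"]); np.save("full12T.npy",T)
a=cv2.resize(s["image"][150:330,190:370],(600,600),interpolation=cv2.INTER_CUBIC)
s=snapshot("side");b=cv2.resize(s["image"][230:350,340:460],(600,600),interpolation=cv2.INTER_CUBIC); cv2.imwrite("pics/c12.png",cv2.resize(np.hstack([a,b]),(800,400)))
```

```text
[ 0.42345895 -0.29019718  0.17690778] [ 0.18338123 -0.7334183  -0.08999748] 0.03138889075835995
cube 0.71 243 304 183 242 2816
cap 0.92 246 311 232 303
cap 0.9 295 343 89 138
```

View pics/c12.png

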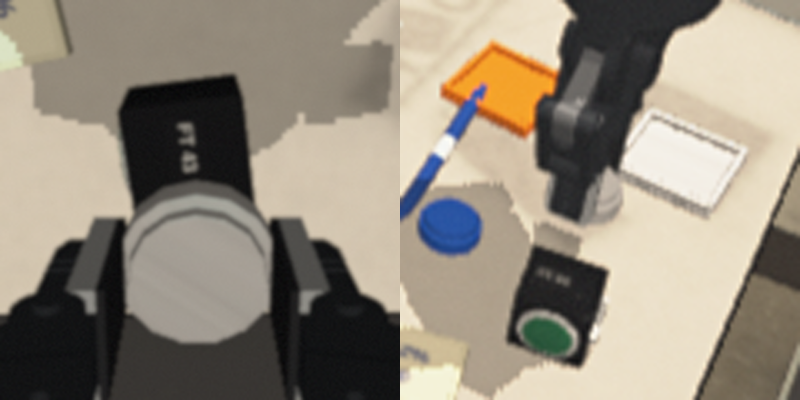

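>>> step_arm(deltas=[[[0.02,0.001,0,0,1],[0.04,0.002,0,0,1],[0.045,0.002,0,0,1],[0.04,0.002,0,0,1],[0.03,0.001,0,0,1]]])

```text
time_s: 32.1
eef_pos: [0.4289, -0.1112, 0.1723]
tool_rot: [-2.222, -2.216, 0.002]
wrist_force: [0.3, -0.3, -0.3]
finger_gap: 0.0313
```

>>> step_arm(deltas=[[[0.015,0.001,0,0,1],[0,0,0,0,1],[0,0,0,0,1],[0,0,0,0,1]]])

```text
time_s: 32.5
eef_pos: [0.4314, -0.0995, 0.1731]
tool_rot: [-2.225, -2.217, 0.001]
wrist_force: [-0.3, -0.4, -0.0]
finger_gap: 0.031
```

Run:
```python
from h import *
s,T,o=wrist()
print(o["eef_pos"],o["wrist_force"],o["finger_gap"])
for m in models.mark_of("round_dish",s)[:2]: print("mark",m["p"],m["location"],atz(s,m["location"],0,T))
for m in models.outline_of("round_dish",s)[:2]:
    px=m["pixels"].astype(np.uint8);c=max(cv2.findContours(px,0,1)[0],key=cv2.contourArea)[:,0]
    P=np.array([atz(s,(y,x),.005,T)[:2] for x,y in c])
    P=P[c[:,1]<np.percentile(c[:,1],70)]
    A=np.c_[2*P,np.ones(len(P))];k=np.linalg.lstsq(A,(P**2).sum(1),rcond=None)[0]
    print(m["p"],px.sum(),"circle",k[:2],np.sqrt(k[2]+k[0]**2+k[1]**2))
for m in models.outline_of("end_cap",s)[:2]:
    ys,xs=np.nonzero(m["pixels"]);print("cap",m["p"],xs.min(),xs.max(),ys.min(),ys.max())
```

```text
[ 0.43140421 -0.09951802  0.17314301] [-0.32700987 -0.42589716 -0.02551397] 0.031017017231282147
mark 0.89 [211.5, 287.2] [ 0.43867121 -0.09878916  0.        ]
0.97 3616 circle [ 0.43793144 -0.09981451] 0.029391586387139658
cap 0.72 285 325 317 349
cap 0.65 245 311 232 304
```

>>> step_arm(deltas=[[[0,0.0035,0.02,0,1],[0,0.003,0.03,0,1],[0,0,0.025,0,1],[0,0,0.01,0,1],[0,0,0,0,1]]])

```text
time_s: 33.2
eef_pos: [0.437, -0.0988, 0.0874]
tool_rot: [-2.223, -2.216, 0.002]
wrist_force: [0.6, 0.3, -0.3]
finger_gap: 0.0312
```

>>> step_arm(deltas=[[[0,0,0,0,1],[0,0,0,0,1]]])

```text
time_s: 33.4
eef_pos: [0.4385, -0.0991, 0.0894]
tool_rot: [2.224, 2.217, 0.001]
wrist_force: [-0.6, -0.5, -0.5]
finger_gap: 0.0315
```

>>> step_arm(deltas=[[[-0.0005,-0.0005,0.005,0,1],[0,0,0.003,0,1],[0,0,0,0,1],[0,0,0,0,1],[0,0,0,0,1]]])

```text
time_s: 33.9
eef_pos: [0.4373, -0.0992, 0.0805]
tool_rot: [2.225, 2.218, -0.0]
wrist_force: [-0.5, -0.2, -0.2]
finger_gap: 0.0315
```

>>> step_arm(deltas=[[[0,0,0.001,0,1],[0,0,0,0,1],[0,0,0,0,1]]])

```text
time_s: 34.2
eef_pos: [0.4373, -0.0992, 0.0794]
tool_rot: [-2.225, -2.218, 0.0]
wrist_force: [-0.2, -0.1, -1.3]
finger_gap: 0.0313
```

>>> step_arm(deltas=[[[0,0,0.001,0,1],[0,0,0,0,1],[0,0,0,0,1]]])

```text
time_s: 34.5
eef_pos: [0.4374, -0.0993, 0.0791]
tool_rot: [2.224, 2.218, 0.0]
wrist_force: [-2.1, 1.4, 10.4]
finger_gap: 0.0315
```

>>> step_arm(deltas=[[[0,0,-0.001,0,0.1],[0,0,0,0,-0.1],[0,0,0,0,-0.4],[0,0,0,0,-0.4],[0,0,-0.01,0,-0.4]]])

```text
time_s: 35.0
eef_pos: [0.4366, -0.099, 0.0889]
tool_rot: [-2.223, -2.216, 0.002]
wrist_force: [-0.5, -0.8, -0.4]
finger_gap: 0.0596
```

>>> step_arm(deltas=[[[0,0,-0.04,0,-1],[0,0,-0.04,0,-1],[0,0,-0.03,0,-1],[0,0,0,0,-1],[0,0,0,0,-1]]])

```text
time_s: 35.5
eef_pos: [0.4375, -0.0993, 0.2004]
tool_rot: [2.223, 2.217, 0.001]
wrist_force: [0.6, 1.0, 0.0]
finger_gap: 0.085
```

Run:
```python
from h import *
s,T,o=wrist()
print(o["eef_pos"],o["wrist_force"],o["finger_gap"])
cv2.imwrite("pics/dish.png",s["image"])
for m in models.outline_of("end_cap",s)[:2]:
    ys,xs=np.nonzero(m["pixels"]);print("cap",m["p"],xs.min(),xs.max(),ys.min(),ys.max(),atz(s,((ys.min()+ys.max())/2,(xs.min()+xs.max())/2),.01,T))
```

```text
[ 0.43754562 -0.09933072  0.20036305] [0.63474802 1.00003823 0.04343429] 0.08504489953582331
cap 0.9 278 315 300 338 [ 0.45518008 -0.21122569  0.01      ]
cap 0.78 258 298 187 227 [ 0.43770868 -0.09930417  0.01      ]
```

>>> step_arm(deltas=[[[-0.02,-0.001,0,-0.06,-1],[-0.045,-0.005,0,-0.066,-1],[-0.045,-0.008,0,0,-1],[-0.045,-0.01,0,0,-1],[-0.037,-0.01,0,0,-1]]])

```text
time_s: 36.1
eef_pos: [0.4208, -0.2958, 0.1979]
tool_rot: [-2.08, -2.352, 0.0]
wrist_force: [1.3, 0.2, 0.1]
finger_gap: 0.0855
```

>>> step_arm(deltas=[[[0,0,0,0,-1],[0,0,0,0,-1],[0,0,0,0,-1]]])

```text
time_s: 36.4
eef_pos: [0.4208, -0.2924, 0.1983]
tool_rot: [-2.078, -2.351, -0.0]
wrist_force: [-1.3, 0.1, 0.1]
finger_gap: 0.0856
```

Run:
```python
from h import *
s,T,o=wrist()
W=R.from_rotvec(o["tool_rot"]).as_matrix(); print(o["eef_pos"],"tool y dir deg",np.degrees(np.arctan2(W[1,1],W[0,1])),"x",np.degrees(np.arctan2(W[1,0],W[0,0])))
cv2.imwrite("pics/full13.png",s["image"]); np.save("T13.npy",T)
for m in models.mark_of("filter_cube",s)[:2]: print("mark",m["p"],m["location"],atz(s,m["location"],0,T))
for m in models.outline_of("filter_cube",s)[:1]:
    c=max(cv2.findContours(m["pixels"].astype(np.uint8),0,1)[0],key=cv2.contourArea);print(cv2.minAreaRect(c),cv2.boundingRect(c))
for m in models.mark_of("square_tray",s)[:2]: print("tray",m["p"],m["location"],atz(s,m["location"],0,T))
a=s["image"][150:270,215:335]; cv2.imwrite("pics/c13.png",cv2.resize(a,(600,600),interpolation=cv2.INTER_CUBIC))
# dark-contrast edges
g=cv2.cvtColor(a,6);d=(g<60).astype(np.uint8);c=max(cv2.findContours(d,0,1)[0],key=cv2.contourArea)
print("dark",cv2.minAreaRect(c+np.array([215,150])),cv2.approxPolyDP(c+np.array([215,150]),3,True)[:,0].tolist())
```

```text
[ 0.42083333 -0.29244695  0.19826246] tool y dir deg 7.054493767375993 x 97.05416376354069
mark 0.58 [203.6, 277.6] [ 0.41970082 -0.29072768  0.        ]
((278.0, 208.0), (58.0, 54.0), 90.0) (251, 179, 55, 59)
tray 0.76 [114.3, 491.7] [ 0.58697256 -0.19314214  0.        ]
tray 0.68 [241.6, 447.0] [ 0.57967484 -0.30735519  0.        ]
dark ((279.5, 208.0), (54.0, 49.0), 90.0) [[259, 181], [255, 188], [256, 234], [303, 235], [302, 183]]
```

Run:
```python
from h import *
s,T,o=wrist()
W=np.eye(4);W[:3,:3]=R.from_rotvec(o["tool_rot"]).as_matrix();W[:3,3]=o["eef_pos"];Wi=np.linalg.inv(W)
t=lambda r,c,z:np.round((Wi@np.append(atz(s,(r,c),z,T),1))[:2]*1000,1)
print("near top edge",t(236,279,.038),t(237,279,.038),"far bottom edge",t(180,279,0),t(179,279,0),"centre L/R",t(210,252,.038),t(210,306,.038),t(210,279,.038))
g=cv2.cvtColor(s["image"],6)
print("col278",g[172:246,270].tolist()); print("row215",g[215,244:315].tolist())
```

```text
near top edge [-16.2   0.7] [-17.    0.7] far bottom edge [22.4  0.8] [23.3  0.8] centre L/R [  5.2 -20.3] [ 5.2 21.7] [5.2 0.7]
col278 [144, 143, 143, 143, 143, 142, 128, 87, 38, 14, 9, 9, 13, 13, 14, 17, 19, 21, 21, 19, 19, 21, 21, 21, 22, 20, 21, 21, 21, 19, 20, 21, 20, 22, 20, 23, 21, 19, 21, 18, 20, 22, 21, 20, 20, 21, 21, 19, 20, 21, 19, 20, 21, 19, 20, 18, 18, 21, 18, 18, 19, 19, 42, 114, 180, 202, 206, 205, 206, 204, 207, 206, 205, 205]
row215 [202, 201, 203, 202, 202, 202, 188, 159, 133, 92, 43, 21, 19, 19, 19, 21, 19, 17, 19, 22, 18, 19, 18, 19, 20, 22, 20, 21, 22, 20, 23, 37, 74, 111, 121, 114, 112, 100, 69, 35, 22, 22, 19, 19, 19, 22, 20, 20, 18, 18, 23, 19, 21, 22, 19, 19, 19, 18, 34, 90, 153, 192, 203, 204, 205, 202, 203, 202, 202, 203, 202]
```

>>> step_arm(deltas=[[[0.004,0,0.03,0,-1],[0,0,0.04,0,-1],[0,0,0.03,0,-1],[0,0,0.01,0,-1],[0,0,0,0,-1]]])

```text
time_s: 37.15
eef_pos: [0.4206, -0.2891, 0.0885]
tool_rot: [-2.078, -2.352, 0.0]
wrist_force: [-0.3, -0.6, -0.7]
finger_gap: 0.0853
```

>>> step_arm(deltas=[[[0,0,0,0,-1],[0,0,0,0,-1]]])

```text
time_s: 37.35
eef_pos: [0.4221, -0.2907, 0.0909]
tool_rot: [2.078, 2.352, -0.0]
wrist_force: [-1.1, -0.9, 0.1]
finger_gap: 0.0855
```

>>> step_arm(deltas=[[[0,0,0.008,0,-0.4],[0,0,0,0,-0.1],[0,0,0,0,0],[0,0,0,0,0.3],[0,0,0,0,1]]])

```text
time_s: 37.85
eef_pos: [0.4212, -0.2901, 0.0818]
tool_rot: [2.08, 2.353, -0.0]
wrist_force: [0.1, 1.0, 4.8]
finger_gap: 0.0392
```

>>> step_arm(deltas=[[[0,0,0,0,1],[0,0,0,0,1],[0,0,0,0,1],[0,0,0,0,1]]])

```text
time_s: 38.25
eef_pos: [0.4212, -0.2901, 0.0818]
tool_rot: [2.08, 2.353, -0.0]
wrist_force: [-0.3, -0.6, 6.3]
finger_gap: 0.0391
```

>>> step_arm(deltas=[[[0,0,-0.005,0,1],[0,0,-0.02,0,1],[0,0,-0.035,0,1],[0,0,-0.03,0.09,1],[0,0,0,0.1,1]]])

```text
time_s: 38.75
eef_pos: [0.4229, -0.2915, 0.1753]
tool_rot: [2.293, 2.137, 0.001]
wrist_force: [-0.3, 0.3, -1.8]
finger_gap: 0.0394
```

>>> step_arm(deltas=[[[0,0.02,0,0,1],[-0.002,0.04,0,0,1],[-0.002,0.045,0,0,1],[-0.002,0.035,0,0,1],[0,0.02,0,0,1]]])

```text
time_s: 39.25
eef_pos: [0.5834, -0.3071, 0.1717]
tool_rot: [2.292, 2.145, 0.001]
wrist_force: [-0.9, -0.2, -0.7]
finger_gap: 0.0394
```

>>> step_arm(deltas=[[[0,0,0,0,1],[0,0,0,0,1],[0,0,0,0,1]]])

```text
time_s: 39.55
eef_pos: [0.5787, -0.3062, 0.1711]
tool_rot: [-2.293, -2.144, 0.001]
wrist_force: [0.3, 0.0, -0.3]
finger_gap: 0.0391
```

Run:
```python
from h import *
s,T,o=wrist()
W=R.from_rotvec(o["tool_rot"]).as_matrix(); print(o["eef_pos"],o["finger_gap"],"tool y dir deg",np.degrees(np.arctan2(W[1,1],W[0,1])))
cv2.imwrite("pics/full14.png",s["image"]); 
for m in models.mark_of("square_tray",s)[:2]: print("tray",m["p"],m["location"],atz(s,m["location"],0,T))
for m in models.outline_of("square_tray",s)[:2]:
    c=max(cv2.findContours(m["pixels"].astype(np.uint8),0,1)[0],key=cv2.contourArea);print(m["p"],cv2.minAreaRect(c),cv2.boundingRect(c),cv2.approxPolyDP(c,4,True)[:,0].tolist())
cv2.imwrite("pics/c14.png",cv2.resize(s["image"][110:330,160:400],(654,600),interpolation=cv2.INTER_CUBIC))
```

```text
[ 0.57874312 -0.30616228  0.17108033] 0.039083329337076464 tool y dir deg -3.853341411889991
tray 0.69 [60.1, 280.5] [ 5.87667609e-01 -1.92686431e-01 -2.77555756e-17]
tray 0.58 [214.4, 280.2] [ 0.57985991 -0.30715782  0.        ]
0.67 ((279.0, 197.5), (45.0, 82.0), 90.0) (238, 175, 83, 46) [[319, 178], [241, 177], [240, 219], [316, 220]]
```

View pics/c14.png

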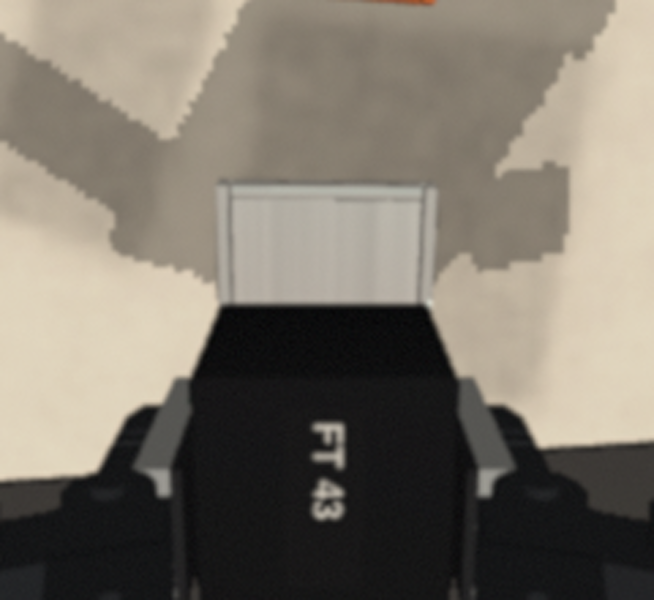

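Run:
```python
from h import *
s,T,o=wrist()
W=np.eye(4);W[:3,:3]=R.from_rotvec(o["tool_rot"]).as_matrix();W[:3,3]=o["eef_pos"];Wi=np.linalg.inv(W)
t=lambda x,y,z:np.round((Wi@np.append(atz(s,(110+y/2.727,160+x/2.727),z,T),1))[:2]*1000,1)
print("outer",t(217,185,.01),t(437,185,.01),"inner",t(231,198,.01),t(423,198,.01), "cube near top edge",)
z=o["eef_pos"][2]-.0818
print("cube held: far bottom",t(327,304,z),"far top",t(327,380,z+.038),t(188,380,z+.038),t(460,380,z+.038), o["eef_pos"])
```

```text
outer [ 30.4 -29.3] [30.3 31.8] inner [ 26.7 -25.5] [26.7 28. ] cube near top edge
cube held: far bottom [20.2  0.9] far top [20.3  0.7] [ 20.3 -19.5] [20.3 20.1] [ 0.57920581 -0.30656494  0.17151945]
```

>>> step_arm(deltas=[[[-0.001,0.001,0.02,0,1],[0,0,0.03,0,1],[0,0,0.02,0,1],[0,0,0.006,0,1],[0,0,0,0,1]]])

```text
time_s: 40.25
eef_pos: [0.5805, -0.3075, 0.0947]
tool_rot: [-2.293, -2.144, 0.001]
wrist_force: [-0.3, 0.4, -1.1]
finger_gap: 0.0391
```

>>> step_arm(deltas=[[[0,0,0,0,1],[0,0,0,0,1]]])

```text
time_s: 40.45
eef_pos: [0.5821, -0.3083, 0.0969]
tool_rot: [2.293, 2.144, 0.001]
wrist_force: [0.3, -0.2, -0.4]
finger_gap: 0.039
```

>>> step_arm(deltas=[[[0,0,0.005,0,1],[0,0,0.002,0,1],[0,0,0,0,1],[0,0,0,0,1],[0,0,0,0,1]]])

```text
time_s: 40.95
eef_pos: [0.5813, -0.3077, 0.0885]
tool_rot: [2.294, 2.146, -0.0]
wrist_force: [-0.4, 0.4, 0.3]
finger_gap: 0.0391
```

>>> step_arm(deltas=[[[0,0,0.001,0,1],[0,0,0,0,1],[0,0,0,0,1]]])

```text
time_s: 41.25
eef_pos: [0.5813, -0.3077, 0.0874]
tool_rot: [-2.295, -2.146, 0.0]
wrist_force: [0.1, 0.4, -0.7]
finger_gap: 0.039
```

>>> step_arm(deltas=[[[0,-0.001,0.001,0,1],[0,0,0,0,1],[0,0,0,0,1]]])

```text
time_s: 41.55
eef_pos: [0.5802, -0.3077, 0.0864]
tool_rot: [-2.295, -2.146, 0.0]
wrist_force: [-0.1, 0.1, -0.0]
finger_gap: 0.0393
```

>>> step_arm(deltas=[[[0,0,0.001,0,1],[0,0,0,0,1],[0,0,0,0,1]]])

```text
time_s: 41.85
eef_pos: [0.5804, -0.3077, 0.0859]
tool_rot: [2.294, 2.146, -0.0]
wrist_force: [-0.6, 1.0, 4.6]
finger_gap: 0.0391
```

>>> step_arm(deltas=[[[0,0,0.001,0,1],[0,0,0,0,1],[0,0,0,0,1]]])

```text
time_s: 42.15
eef_pos: [0.5804, -0.3077, 0.0858]
tool_rot: [2.294, 2.145, -0.0]
wrist_force: [-3.5, 0.3, 12.3]
finger_gap: 0.039
```

Contact is at the expected tray-floor height. I'll release, retreat, and check everything.

>>> step_arm(deltas=[[[0,0,-0.001,0,0],[0,0,0,0,-0.2],[0,0,0,0,-0.5],[0,0,0,0,-0.5],[0,0,-0.005,0,-0.5]]])

```text
time_s: 42.65
eef_pos: [0.5798, -0.3073, 0.0897]
tool_rot: [-2.293, -2.145, 0.001]
wrist_force: [-0.9, 0.4, -0.1]
finger_gap: 0.064
```

>>> step_arm(deltas=[[[0,0,-0.03,0,-1],[0,0,-0.04,0,-1],[0,0,-0.04,0,-1],[0,0,-0.03,0,-1],[0,0,0,0,-1]]])

```text
time_s: 43.15
eef_pos: [0.5828, -0.3093, 0.2362]
tool_rot: [2.288, 2.139, 0.003]
wrist_force: [0.3, -0.4, 0.6]
finger_gap: 0.0855
```

>>> step_arm(deltas=[[[0,0,0,0,-1],[0,0,0,0,-1],[0,0,0,0,-1]]])

```text
time_s: 43.45
eef_pos: [0.5795, -0.3071, 0.2287]
tool_rot: [-2.292, -2.144, 0.001]
wrist_force: [0.4, -1.3, -0.1]
finger_gap: 0.0854
```

Run:
```python
from h import *
s,T,o=wrist()
print(o["eef_pos"],o["finger_gap"])
W=s["image"][130:290,190:370]
t=models.outline_of("square_tray",s)
for q in("filter_cube","square_tray"):
    for m in models.outline_of(q,s)[:2]:
        c=max(cv2.findContours(m["pixels"].astype(np.uint8),0,1)[0],key=cv2.contourArea);print(q,m["p"],cv2.boundingRect(c),cv2.minAreaRect(c))
v=snapshot("side")
for q,z in dict(filter_cube=.004,end_cap=.003,objective=.004,canister=.004,vial=.004).items():
    for m in models.mark_of(q,v)[:2]: print(q,round(m["p"],2),np.round(atz(v,m["location"],z,v["T"]),3))
a=cv2.resize(W,(450,400),interpolation=cv2.INTER_CUBIC)
b=cv2.resize(v["image"][160:310,145:455],(800,387),interpolation=cv2.INTER_CUBIC)
cv2.imwrite("pics/end.png",np.vstack([cv2.resize(b,(600,290)),cv2.copyMakeBorder(cv2.resize(a,(349,310)),0,0,0,251,cv2.BORDER_CONSTANT)]))
```

```text
[ 0.57947808 -0.30712084  0.22873438] 0.08543101468490093
filter_cube 0.71 (256, 179, 49, 51) ((280.0, 204.0), (50.0, 48.0), 90.0)
square_tray 0.82 (246, 166, 66, 65) ((278.1562194824219, 197.75277709960938), (65.36457824707031, 63.5612907409668), 1.023030161857605)
square_tray 0.63 (243, 31, 76, 83) ((278.23529052734375, 72.44117736816406), (74.16551971435547, 78.30712890625), 4.398705005645752)
filter_cube 0.81 [ 0.581 -0.305  0.004]
end_cap 0.84 [ 0.454 -0.208  0.003]
end_cap 0.53 [ 0.445 -0.095  0.003]
objective 0.42 [0.57  0.315 0.004]
canister 0.91 [0.448 0.285 0.004]
vial 0.41 [ 0.574 -0.081  0.004]
```

Run:
```python
from h import *
print(env.sign_off(), env.get_obs()["time_s"])
```

```text
the job is handed in; nothing more can be done
the job is handed in; nothing more can be done
```

All five parts are in their own holders, and I handed the job in at about 44 s of the 128 s. I moved the vial to the white block, the canister between the pegs and the objective into the collar. Then the end cap went into the round dish and the filter cube into the aluminium tray. I left the blue cap, the orange tray and the pen alone.

**Lowering:** each part was lowered until the wrist force showed contact at the expected floor height, then backed off and released. Contact pressed with no more than about 17 N. The highest reading was about 36 N, when I touched the empty table with the fingertips to measure their length.

**Seen in pictures after release:** the vial, the canister (centred between the pegs) and the objective all stood upright.

**Checked by measurement only:**
- **End cap:** from the wrist camera it sits within about 1 mm of the dish centre.
- **Filter cube:** from the wrist camera its outline lies inside the tray's outline and square to it.

**Checks that failed or disagreed:**
- **Final picture:** the viewer had reached its 16-picture limit, so I never saw the cube and end cap in place, nor a last view of all five parts.
- **Side camera:** its network's positions were up to about 10 mm off the wrist camera's. The canister was about 10 mm off and the end cap and objective about 8 mm. I trusted the closer wrist views.

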